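# Shim the rocking counting scale

### The arm

A 6-joint arm with a two-finger parallel gripper is mounted at the origin on a cart in front of the work surface, level with it; the furniture and walls round the work are solid. World frame = base frame: x ahead of the robot, y to its left, z up, the work surface at z = 0. Lengths are in m, angles in rad, forces in N, time in s.
With the tool pointing down it reaches from about 0.35 to 0.975 m from the base axis. Payload 4.9 kg.
Tool frame: the origin (TCP) lies midway between the tips of the shut fingers; the grasp point (between the pads) lies 19 mm behind it; z points along the fingers, y is the line along which they close (so a half turn about z gives the same grasp; the last joint's range is limited). The gripper opens to 85 mm and grips with 20 to 120 N. Pads are 22 mm wide; open, the fingers measure 114 mm over their backs; the gripper's body (76 mm by 85 mm) begins 54 mm behind the grasp point. The pads swing forward as they close: fully open they stand 13 mm farther back than shut.
Start: joints at [-0.119, 0.053, 1.613, -0, 1.476, -0.119], TCP at [0.625, 0, 0.231] pointing down, gripper open.
Joint ranges: [-3.01, 3.01], [-1.01, 2.22], [0.06, 2.58], [-1.02, 4.17], [0.09, 2.62], [-3.14, 3.14]. Speed limits (rad/s): [2.57, 2.57, 3.14, 3.14, 3.14, 3.14].

### API

Orientations are given as a unit quaternion [x, y, z, w].
In Python, from rig import robot gives the robot as it stands.
- The arm moves only by the tool move_arm, never from a script. Its argument "targets" is a list of rows, each an object of numbers: "dx", "dy", "dz": the shift along the tool's x, y, z as a fraction of full scale; "rx", "ry", "rz": the turn, a rotation vector about the tool's x, y, z as a fraction of full scale; "gripper": the opening, from 0 (shut) to 1 (fully open). A call has exactly 8 rows; each row is the pose to reach, as a shift and turn from the pose commanded when the call began, along the tool's axes at that moment; what a row does not reach only later rows make up. Full scale, the value 1, is 25 cm for a shift and 0.5 rad for a turn. A row lasts 1/10 s, in which the tool goes at most 50 mm and 8.59 degrees, less where a joint would pass 70% of its speed; a pose out of reach is approached as far as the arm can. A call with a number of a shift or a turn outside -1 to 1 is refused whole. A call with a gripper value outside its range is refused whole. The fingers move at their own pace and stop on an object; the grip force is fixed at half the most. Time passes only in rows, so rows that repeat a pose let the fingers close, or fill a call up. It gives the time, the measured TCP pose, the force, the opening and the grip force at its end, in the units of the state.
- robot.observe(): the state, without advancing time (a new reading comes with each control period).
- robot.snapshot(name): name is "scene" or "side" or "wrist"; returns a dict with "pixels" (480x640x3 uint8, red, green, blue), "depth" (480x640 float32, m along the optical axis (not along the pixel's ray), 0 where there is no reading), "intrinsics" (3x3 intrinsics, pixels), "rvec" (rotation vector, rad) and "tvec" (3), from world to camera coordinates, as OpenCV has them. Camera axes: x right, y down, z forward; pixel columns grow to the right and rows downward; lengths in m; the calibration is good to about 2 mm. A picture is of the moment at which its call begins.
- robot.finish_job(): hands the job in; it is judged then, once.
The state is a dict: "time_s": time; "joints": joint angles; "joint_velocities": joint speeds; "effort": joint torques, N m; "tool_pos": TCP position; "eef_rot": TCP orientation; "force": force on the tool from outside, world axes, zero at the start; "moment": the same for the moment, N m; "gripper_width": finger opening in m; "gripper_force": force on a finger pad.
Only numpy, scipy, OpenCV 4.12 (cv2) and the standard library are available. Lean on these libraries where they do the work, as an engineer would, in place of code of your own. Each camera call takes 0.05 s, during which the arm holds its last target. There are 200 camera calls.

### The job

The bench scale rocks because its front left foot is too short. With the fingertips push the dark steel shim along the worktop, thin end first, under that foot until the foot stands on the shim's flat part and the scale is level and carried there, then draw back. Do not pick the shim up, do not touch the scale or shove it out of its place, and leave the tin, the black block and the screwdriver alone.

Things in the scene. Friction and masses are not known exactly. Their poses are not given: they have to be found in the camera images.
- scale: Low grey bench scale, 200 x 200 mm, loose, 2 kg; steel pan on top (58 mm up), black display strip along its front (-x). Case underside 22 mm up. Four black rubber dome feet, 24 mm across, at x, y = +-78 mm. Origin: centre, level with the undersides of the three full feet; x to its rear, y to its left, z up. Starts leaning 3.6 degrees down onto the short foot; slides if pushed with over 10 N
- short_foot (a point): lowest point of the 7 mm short dome foot, front left (x = -78, y = +78, z = +7 mm of the scale); at the start it touches the worktop, with 2 to 3 N of the scale's weight on it
- shim: Loose dark steel shim, 110 x 48 mm, 0.12 kg. Origin: centre of its underside; +x to its thin end, z up. From x = +55 mm (edge 1.6 mm thick) the top rises evenly to 7 mm at x = +13, stays flat at 7 mm to x = -37, then a heel 20 mm high fills x = -37 to -55. It starts left of the scale, thin end roughly toward the short foot. Pushing it under the foot takes up to about 10 N
- shim_heel (a point): middle of the flat back face of the shim's heel (48 mm wide, 20 mm high, faces the shim's -x), 10 mm above the worktop
- washer_tin: round white tin, 70 mm across, 23 mm high, stands behind and left of the scale; bystander, origin under its centre
- block_black: flat black block 102 x 48 x 16 mm, stands behind and left of the scale; bystander, origin under its centre
- screwdriver: screwdriver with green handle, 191 mm long, lies left of the shim; bystander, origin under its centre

How it is judged:
By the outcome, as a careful person would: the job done as asked, in the order asked, and still so for the second after the job is handed in, with the robot touching nothing.
It also fails if it takes over 48 s, if anything falls off the work surface, if the arm or the gripper's body presses on something with over 40 N, if the wrist force passes 120 N, or if a joint passes its speed limit or range.

## Working session

There is one attempt and no reset: what is moved stays moved. The work goes in short steps, Python scripts to look and compute and a tool call to move; the robot and the scene stay as the last step left them, time stands still between calls to the robot, and variables do not carry over. Pictures are saved under pics/ and viewed, at most 10 in all, crops included, and the job is handed in when it is done.

Besides the shell and the picture viewer there is one more tool, called after "Request:" as a command line: name --argument value ..., lists and objects as JSON in quotes. move_arm: Moves the arm, as the interface text tells. Shift numbers are shares of 25 cm and turn numbers shares of 0.5 rad, none past 1 either way. Its arguments: {"type":"object","properties":{"targets":{"type":"array"}},"required":["targets"]}

```bash
mkdir -p pics; ls; cat > h.py <<'E'
import numpy as np, cv2
from rig import robot
def snap(n,f=None):
    s=robot.snapshot(n)
    if f: cv2.imwrite('pics/'+f,cv2.cvtColor(s['pixels'],cv2.COLOR_RGB2BGR))
    return s
def ray(s,uv,z=0.):
    R=cv2.Rodrigues(np.array(s['rvec'],float))[0];c=-R.T@np.array(s['tvec'],float).ravel()
    uv=np.atleast_2d(np.array(uv,float));d=np.c_[uv,np.ones(len(uv))]@np.linalg.inv(s['intrinsics']).T@R
    return c+d*((z-c[2])/d[:,2])[:,None]
def cloud(s):
    R=cv2.Rodrigues(np.array(s['rvec'],float))[0];v,u=np.mgrid[:480,:640]
    d=s['depth'];p=np.stack([u,v,np.ones_like(u)],-1)@np.linalg.inv(s['intrinsics']).T*d[...,None]
    return (p-np.array(s['tvec'],float).ravel())@R
E
python3 - <<'E'
from h import *
a=snap('scene','scene0.png');b=snap('side','side0.png')
np.savez('s0.npz',**a);np.savez('d0.npz',**b)
o=robot.observe();print(o['time_s'],o['tool_pos'],o['eef_rot'])
E
```

```text
pics
0.1 [6.24434690e-01 7.94726994e-05 2.30176607e-01] [ 7.07086920e-01  7.07126028e-01 -5.82992653e-04 -7.27562557e-04]
```

View pics/scene0.png

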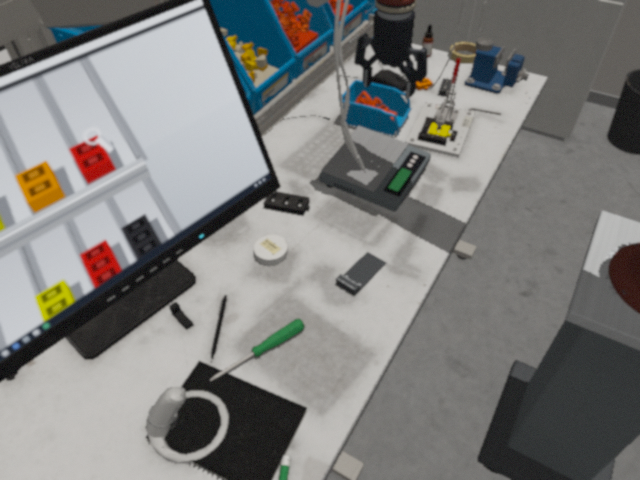

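View pics/side0.png

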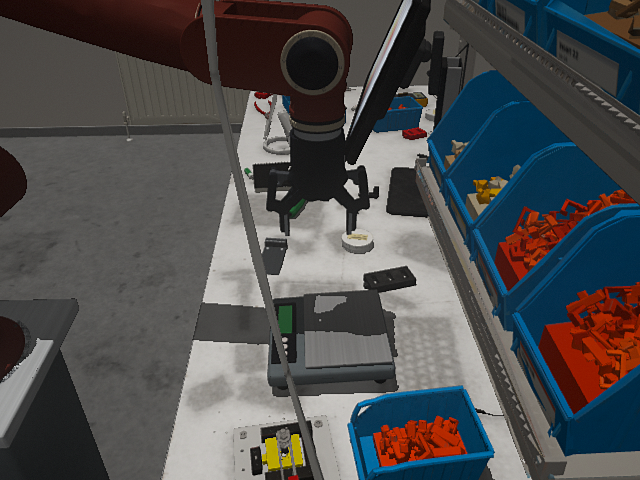

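The scene picture shows the shim at (361,272), with its heel at the lower left (348,285), and the scale at (375,175) with its front to the lower right. The tin is at (270,250), the block at (287,203) and the screwdriver at (260,350). The side view shows the shim at (275,255) and the scale at (330,335).

```bash
cat > m.py <<'E'
from h import *
a=dict(np.load('s0.npz'));P=cloud(a)
def seg(P,m,name):
    p=P[m];p=p[np.isfinite(p).all(1)]
    r=cv2.minAreaRect(p[:,:2].astype(np.float32)*1000)
    print(name,len(p),'rect',np.round(r[0]),np.round(r[1]),round(r[2],1),'z',np.round(np.percentile(p[:,2],[2,50,98]),4))
    return p
v,u=np.mgrid[:480,:640]
def box(u0,v0,u1,v1): return (u>=u0)&(u<=u1)&(v>=v0)&(v<=v1)
ok=a['depth']>0; dark=a['pixels'].max(2)<110
for n,b in dict(shim=(325,245,395,300),tin=(248,230,292,268),block=(260,188,312,216),driver=(205,315,308,382),scale=(315,120,435,210)).items():
    m=box(*b)&ok&(P[...,2]>(0.002 if n!='scale' else 0.03))&(P[...,2]<0.09)
    if n=='shim': m=box(*b)&ok&dark
    seg(P,m,n)
hsh=box(325,245,395,300)&dark
c=max(cv2.findContours(hsh.astype(np.uint8),0,2)[0],key=cv2.contourArea)
q=cv2.approxPolyDP(c,4,True)[:,0];print(q.tolist());print(np.round(ray(a,q,0.0),3),np.round(ray(a,q,0.02),3))
for px in [(320,182),(400,207),(430,155),(448,250),(368,172),(195,270),(275,185),(345,120)]:
    print(px,np.round(P[px[1],px[0]],3))
E
python3 m.py
```

```text
shim 938 rect [530. 276.] [111.  47.] 81.9 z [0.0004 0.0061 0.0206]
tin 861 rect [725. 312.] [ 87. 114.] 38.6 z [0.0026 0.0211 0.0245]
block 808 rect [777. 170.] [117.  90.] 24.1 z [0.0026 0.0144 0.0186]
driver 1633 rect [616. 525.] [194. 142.] 28.9 z [0.0022 0.0134 0.0251]
scale 5574 rect [642. -74.] [207. 358.] 3.4 z [0.0311 0.0526 0.0633]
[[384, 262], [367, 253], [345, 274], [350, 279], [339, 276], [336, 285], [354, 295]]
[[ 0.503  0.224  0.   ]
 [ 0.545  0.22   0.   ]
 [ 0.558  0.292 -0.   ]
 [ 0.543  0.298  0.   ]
 [ 0.566  0.302  0.   ]
 [ 0.56   0.325 -0.   ]
 [ 0.517  0.329  0.   ]] [[0.497 0.24  0.02 ]
 [0.538 0.236 0.02 ]
 [0.55  0.306 0.02 ]
 [0.536 0.312 0.02 ]
 [0.558 0.316 0.02 ]
 [0.552 0.338 0.02 ]
 [0.511 0.342 0.02 ]]
(320, 182) [ 0.747  0.072 -0.002]
(400, 207) [0.543 0.06  0.002]
(430, 155) [ 0.542 -0.099  0.042]
(448, 250) [0.402 0.128 0.   ]
(368, 172) [0.636 0.044 0.054]
(195, 270) [ 0.83   0.433 -0.003]
(275, 185) [0.679 0.332 0.215]
(345, 120) [ 0.813 -0.171  0.008]
```

```bash
cat > m2.py <<'E'
from h import *
a=dict(np.load('s0.npz'));b=dict(np.load('d0.npz'))
A=cloud(a);B=cloud(b)
for n,P,s in (('scene',A,a),('side',B,b)):
    ok=(s['depth']>0)&(P[...,2]>0.025)&(P[...,2]<0.068)&(P[...,0]>0.48)&(P[...,0]<0.80)&(P[...,1]<0.13)&(P[...,1]>-0.2)
    k,l,st,ce=cv2.connectedComponentsWithStats(ok.astype(np.uint8))
    for i in range(1,k):
        if st[i,4]<400: continue
        p=P[l==i];h=p[:,2]>0.04
        r=cv2.minAreaRect(p[:,:2].astype(np.float32)*1000);r2=cv2.minAreaRect(p[h,:2].astype(np.float32)*1000)
        print(n,st[i],[np.round(x,1) for x in r],[np.round(x,1) for x in r2])
        pp=p[p[:,2]>0.048];X=np.c_[pp[:,:2],np.ones(len(pp))];co=np.linalg.lstsq(X,pp[:,2],rcond=None)[0];print('plane',co, 'zmax',np.percentile(p[:,2],99))
        for q in cv2.boxPoints(r):print(np.round(q))
# overhead stuff near work
for n,P,s in (('scene',A,a),):
    ok=(s['depth']>0)&(P[...,2]>0.1)&(P[...,2]<0.6)&(P[...,0]>0.3)&(P[...,0]<0.9)&(P[...,1]>0.1)&(P[...,1]<0.7)
    p=P[ok]
    for y in np.arange(.1,.7,.1):
        q=p[(p[:,1]>y)&(p[:,1]<y+.1)]
        if len(q): print('mon y',y,np.round(q.min(0),2),np.round(q.max(0),2))
E
python3 m2.py
```

```text
scene [347 105  55  25 646] [array([ 728.9, -170.8]), array([144.3,  27.9]), np.float64(11.5)] [array([ 731.5, -168.4]), array([137.6,  14.4]), np.float64(5.1)]
plane [-0.04850909  0.53033697  0.1821237 ] zmax 0.06715552961791295
[ 655. -172.]
[ 661. -199.]
[ 802. -170.]
[ 797. -143.]
scene [ 319  126  112   84 5355] [array([637.2,  -0. ]), array([198.5, 203.8]), np.float64(0.2)] [array([ 6.374e+02, -2.000e-01]), array([204. , 197.1]), np.float64(89.9)]
plane [ 0.06355168 -0.03761753  0.01496415] zmax 0.06429713293688448
[537. 101.]
[ 538. -102.]
[ 737. -102.]
[736. 102.]
side [ 273  289  122   96 9391] [array([642. ,  -5.1]), array([196. , 202.4]), np.float64(0.3)] [array([642. ,  -5.1]), array([196. , 202.4]), np.float64(0.3)]
plane [ 0.05796589 -0.01325495  0.02016867] zmax 0.06646062258874705
[543.  96.]
[ 545. -107.]
[ 741. -106.]
[739.  97.]
side [267 326  21  61 633] [array([542.8, -45.9]), array([ 28.5, 130.4]), np.float64(14.3)] [array([543.3, -49.5]), array([ 26. , 121.1]), np.float64(13.3)]
plane [ 0.10815452  0.04038117 -0.00509055] zmax 0.05585819805028382
[513.  14.]
[ 545. -113.]
[ 573. -106.]
[541.  21.]
side [ 347  395   98   40 2063] [array([ 730.3, -186.2]), array([142. ,  34.7]), np.float64(4.1)] [array([ 733.2, -186. ]), array([136.1,  34.7]), np.float64(4.1)]
plane [-0.01253014  0.21072789  0.10364191] zmax 0.06749332814389124
[ 658. -174.]
[ 661. -209.]
[ 802. -198.]
[ 800. -164.]
mon y 0.1 [0.83 0.1  0.15] [0.9  0.18 0.34]
mon y 0.2 [0.53 0.29 0.27] [0.79 0.3  0.54]
mon y 0.30000000000000004 [0.54 0.3  0.2 ] [0.9  0.4  0.55]
mon y 0.4 [0.69 0.4  0.2 ] [0.85 0.5  0.52]
mon y 0.5 [0.71 0.5  0.2 ] [0.87 0.6  0.59]
mon y 0.6 [0.61 0.6  0.1 ] [0.86 0.7  0.49]
```

```bash
python3 - <<'E'
from h import *
a=dict(np.load('s0.npz'));b=dict(np.load('d0.npz'))
A=cloud(a);B=cloud(b)
for px in [(278,182),(268,150),(255,115),(240,80),(225,45),(208,5),(265,180),(225,205),(180,230),(120,270),(60,310),(10,345),(100,150),(30,150),(150,60)]:
    print(px,a['depth'][px[1],px[0]],np.round(A[px[1],px[0]],3))
print('side')
for px in [(350,155),(354,150),(365,120),(380,80),(400,30),(410,60),(425,10)]:
    print(px,np.round(B[px[1],px[0]],3))
for n,P,s in(('sc',A,a),('sd',B,b)):
    m=(s['depth']>0)&(P[...,2]>0.12)&(P[...,2]<0.6)&(P[...,0]>0.3)&(P[...,0]<0.85)&(P[...,1]>0.15)&(P[...,1]<0.6)
    p=P[m]
    for z in np.arange(.1,.6,.1):
        q=p[(p[:,2]>z)&(p[:,2]<z+.1)]
        if len(q): 
            i=q[:,0].argmin();j=q[:,1].argmin();print(n,round(z,1),len(q),'minx',np.round(q[i],2),'miny',np.round(q[j],2),np.round(np.percentile(q[:,0],2),3))
E
```

```text
(278, 182) 0.9061606 [0.68  0.321 0.213]
(268, 150) 1.3203565 [ 0.928  0.031 -0.002]
(255, 115) 1.0892254 [0.86  0.145 0.191]
(240, 80) 1.0144373 [0.869 0.166 0.281]
(225, 45) 0.7806544 [0.766 0.306 0.44 ]
(208, 5) 0.7532579 [0.791 0.301 0.493]
(265, 180) 0.886376 [0.692 0.342 0.229]
(225, 205) 0.8422233 [0.712 0.427 0.231]
(180, 230) 0.7958145 [0.732 0.511 0.237]
(120, 270) 0.74136454 [0.754 0.616 0.237]
(60, 310) 0.6916597 [0.77  0.708 0.24 ]
(10, 345) 0.6608322 [0.786 0.777 0.235]
(100, 150) 0.68955344 [0.8   0.546 0.388]
(30, 150) 0.63408 [0.831 0.616 0.423]
(150, 60) 0.712415 [0.803 0.421 0.459]
side
(350, 155) [0.7   0.318 0.222]
(354, 150) [0.707 0.314 0.235]
(365, 120) [0.727 0.316 0.297]
(380, 80) [0.75  0.305 0.377]
(400, 30) [0.78  0.299 0.466]
(410, 60) [0.822 0.402 0.386]
(425, 10) [0.818 0.289 0.5  ]
sc 0.1 94 minx [0.83 0.16 0.2 ] miny [0.84 0.15 0.16] 0.831
sc 0.2 10947 minx [0.53 0.29 0.27] miny [0.83 0.15 0.2 ] 0.685
sc 0.3 14530 minx [0.53 0.3  0.3 ] miny [0.54 0.29 0.3 ] 0.557
sc 0.4 18543 minx [0.55 0.31 0.41] miny [0.79 0.29 0.5 ] 0.563
sc 0.5 4219 minx [0.56 0.3  0.54] miny [0.56 0.3  0.54] 0.562
sd 0.1 407 minx [0.83 0.27 0.2 ] miny [0.83 0.15 0.16] 0.832
sd 0.2 1525 minx [0.53 0.29 0.28] miny [0.83 0.15 0.21] 0.536
sd 0.3 1829 minx [0.53 0.29 0.3 ] miny [0.54 0.29 0.31] 0.545
sd 0.4 1641 minx [0.75 0.3  0.4 ] miny [0.82 0.29 0.49] 0.76
sd 0.5 211 minx [0.56 0.31 0.52] miny [0.85 0.16 0.53] 0.792
```

```bash
python3 - <<'E'
from h import *
for f in('s0','d0'):
    s=dict(np.load(f+'.npz'));P=cloud(s)
    m=(s['depth']>0)&(P[...,2]>0.25)&(P[...,2]<0.6)&(P[...,0]>0.48)&(P[...,0]<0.62)&(P[...,1]>0.2)&(P[...,1]<0.4)
    v,u=np.nonzero(m);print(f,len(u),u.min(),u.max(),v.min(),v.max())
    for i in range(0,len(u),max(1,len(u)//8)):print(u[i],v[i],np.round(P[v[i],u[i]],3))
    # pole samples
    for v in (20,60,100,150,(200),300,400):
        r=range(330,375) if f=='s0' else range(195,320)
        i=min(r,key=lambda c:s['depth'][v,c] if s['depth'][v,c]>0 else 9);print('near',i,v,np.round(P[v,i],3))
E
```

```text
s0 1320 306 365 0 172
306 0 [0.608 0.319 0.542]
345 7 [0.561 0.303 0.537]
342 28 [0.561 0.309 0.513]
339 49 [0.561 0.317 0.488]
336 71 [0.564 0.32  0.458]
346 95 [0.553 0.311 0.42 ]
345 118 [0.555 0.309 0.381]
345 143 [0.556 0.306 0.334]
near 336 20 [0.567 0.315 0.524]
near 335 60 [0.564 0.323 0.475]
near 340 100 [0.559 0.316 0.413]
near 351 150 [0.546 0.305 0.323]
near 374 200 [0.592 0.098 0.031]
near 367 300 [0.489 0.329 0.003]
near 330 400 [0.449 0.539 0.002]
d0 206 263 278 0 139
274 0 [0.563 0.309 0.516]
276 98 [0.557 0.305 0.347]
275 103 [0.555 0.304 0.338]
272 109 [0.549 0.301 0.328]
271 116 [0.546 0.301 0.314]
269 122 [0.543 0.287 0.307]
268 127 [0.54  0.287 0.298]
265 132 [0.534 0.288 0.287]
263 138 [0.53  0.284 0.277]
near 203 20 [ 0.564 -0.425  0.633]
near 208 60 [ 0.564 -0.425  0.615]
near 217 100 [ 0.566 -0.423  0.596]
near 232 150 [ 0.57  -0.422  0.569]
near 239 200 [ 0.571 -0.42   0.539]
near 269 300 [ 0.583 -0.42   0.467]
near 297 400 [ 0.598 -0.421  0.375]
```

```bash
python3 - <<'E'
from h import *
s=dict(np.load('s0.npz'));p=cv2.cvtColor(s['pixels'],cv2.COLOR_RGB2BGR)
cv2.imwrite('pics/c1.png',cv2.resize(p[0:300,260:440],None,fx=2,fy=2,interpolation=3))
P=cloud(s)
for r in [(361,v) for v in range(150,190,5)]+[(352,v) for v in range(150,180,5)]+[(370,175),(365,172),(372,180)]:print(r,np.round(P[r[1],r[0]],3))
m=(s['depth']>0)&(P[...,2]>0.2)&(P[...,2]<0.6)&(P[...,0]>0.40)&(P[...,0]<0.62)&(P[...,1]>0.2)&(P[...,1]<0.45)
p=P[m]
for z in np.arange(.2,.6,.04):
    q=p[(p[:,2]>=z)&(p[:,2]<z+.04)]
    if len(q):print(round(z,2),len(q),np.round(q.min(0),3),np.round(q.max(0),3))
E
```

```text
(361, 150) [ 0.685 -0.017  0.057]
(361, 155) [0.675 0.003 0.059]
(361, 160) [0.668 0.017 0.058]
(361, 165) [0.533 0.294 0.292]
(361, 170) [0.653 0.046 0.054]
(361, 175) [0.646 0.057 0.051]
(361, 180) [0.638 0.074 0.052]
(361, 185) [0.63  0.089 0.052]
(352, 150) [0.545 0.302 0.322]
(352, 155) [0.695 0.011 0.058]
(352, 160) [0.686 0.027 0.058]
(352, 165) [0.679 0.041 0.055]
(352, 170) [0.67  0.057 0.056]
(352, 175) [0.662 0.072 0.055]
(370, 175) [0.626 0.052 0.055]
(365, 172) [0.528 0.286 0.274]
(372, 180) [0.615 0.065 0.055]
0.24 7 [0.528 0.286 0.274] [0.537 0.291 0.28 ]
0.28 99 [0.529 0.286 0.28 ] [0.549 0.302 0.319]
0.32 160 [0.542 0.295 0.321] [0.558 0.313 0.36 ]
0.36 134 [0.552 0.306 0.36 ] [0.561 0.316 0.4  ]
0.4 178 [0.551 0.305 0.4  ] [0.564 0.32  0.439]
0.44 197 [0.553 0.307 0.44 ] [0.567 0.323 0.48 ]
0.48 258 [0.559 0.307 0.48 ] [0.569 0.324 0.52 ]
0.52 287 [0.559 0.297 0.52 ] [0.608 0.333 0.553]
```

View pics/c1.png

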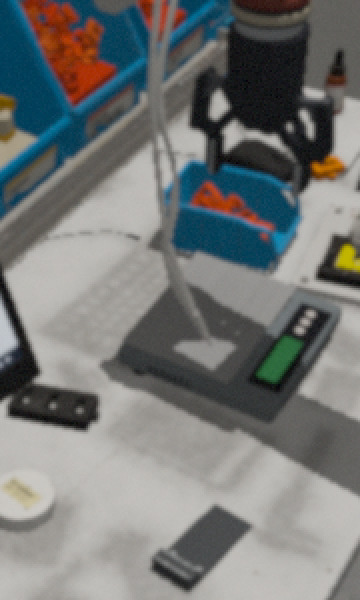

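The crop shows two thin cables hanging over the shim from above (crop (160,0) to (205,350)), with their lowest point about 0.27 m up at (0.53, 0.29). The shim is clear of other things, heel at crop (175,565). I'll lean the tool back toward the robot to pass below the cables.

```bash
cat >> h.py <<'E'
from scipy.spatial.transform import Rotation as Ro
def goalR(alpha,yaw,sy=1):
    # lean alpha back to -x, tool y along sy*Y, all then turned by yaw about world z
    z=np.array([np.sin(alpha),0,-np.cos(alpha)]);y=np.array([0,sy,0.]);x=np.cross(y,z)
    return Ro.from_euler('z',yaw)*Ro.from_matrix(np.c_[x,y,z])
def rel(pos,R,quiet=False):
    o=robot.observe();R0=Ro.from_quat(o['eef_rot'])
    d=R0.inv().apply(np.array(pos)-o['tool_pos'])/0.25;r=(R0.inv()*R).as_rotvec()/0.5
    print('t',round(o['time_s'],2),'pos',np.round(o['tool_pos'],4),'F',np.round(o['force'],1),'j',np.round(o['joints'],2),'w',round(o['gripper_width'],3))
    print('d',np.round(d,3),'r',np.round(r,3));return d,r
E
python3 - <<'E'
from h import *
s=snap('wrist');R=cv2.Rodrigues(np.array(s['rvec'],float))[0];c=-R.T@np.ravel(s['tvec'])
o=robot.observe();R0=Ro.from_quat(o['eef_rot'])
print('cam in tool',R0.inv().apply(c-o['tool_pos']),'axis',R0.inv().apply(R[2]))
for n in('s0','d0'):
    a=np.load(n+'.npz');R=cv2.Rodrigues(np.array(a['rvec'],float))[0];print(n,-R.T@np.ravel(a['tvec']))
for sy in(1,-1): rel([.45,.40,.16],goalR(.55,0,sy))
E
```

```text
cam in tool [ 0.07417324  0.00119683 -0.14262852] axis [-2.91007905e-01 -7.03505846e-04  9.56720390e-01]
s0 [0.25330668 0.86869792 0.80810867]
d0 [ 0.60688996 -0.67794086  0.68350007]
t 0.15 pos [6.245e-01 1.000e-04 2.303e-01] F [0.4 0.1 0.3] j [-0.12  0.05  1.61  0.    1.48 -0.12] w 0.086
d [ 1.6   -0.697  0.283] r [-0.864 -0.865 -3.054]
t 0.15 pos [6.245e-01 1.000e-04 2.303e-01] F [0.4 0.1 0.3] j [-0.12  0.05  1.61  0.    1.48 -0.12] w 0.086
d [ 1.6   -0.697  0.283] r [-0.865  0.864  3.054]
```

```bash
python3 - <<'E'
from h import *
d,r=rel([.45,.10,.18],goalR(.6,0,-1));print(r/4)
E
```

```text
t 0.15 pos [6.245e-01 1.000e-04 2.303e-01] F [0.4 0.1 0.3] j [-0.12  0.05  1.61  0.    1.48 -0.12] w 0.086
d [ 0.4   -0.698  0.202] r [-0.943  0.942  3.038]
[-0.23570367  0.23553169  0.75946552]
```

Request:
move_arm --targets '[{"dx": 0.05, "dy": -0.1, "dz": 0.0, "rx": -0.08, "ry": 0.08, "rz": 0.25, "gripper": 0}, {"dx": 0.1, "dy": -0.2, "dz": 0.0, "rx": -0.15, "ry": 0.15, "rz": 0.5, "gripper": 0}, {"dx": 0.15, "dy": -0.35, "dz": 0.05, "rx": -0.23, "ry": 0.23, "rz": 0.76, "gripper": 0}, {"dx": 0.2, "dy": -0.5, "dz": 0.1, "rx": -0.23, "ry": 0.23, "rz": 0.76, "gripper": 0}, {"dx": 0.3, "dy": -0.6, "dz": 0.15, "rx": -0.23, "ry": 0.23, "rz": 0.76, "gripper": 0}, {"dx": 0.4, "dy": -0.7, "dz": 0.2, "rx": -0.23, "ry": 0.23, "rz": 0.76, "gripper": 0}, {"dx": 0.4, "dy": -0.7, "dz": 0.2, "rx": -0.23, "ry": 0.23, "rz": 0.76, "gripper": 0}, {"dx": 0.4, "dy": -0.7, "dz": 0.2, "rx": -0.23, "ry": 0.23, "rz": 0.76, "gripper": 0}]'

```text
time_s: 0.95
tool_pos: [0.4496, 0.1002, 0.1811]
eef_rot: [0.825, 0.559, 0.081, 0.0]
force: [-0.4, -0.9, -0.5]
gripper_width: 0.0003
gripper_force: 0.0
```

```bash
python3 - <<'E'
from h import *
d,r=rel([.45,.28,.16],goalR(.6,0,-1));print(r/3)
E
```

```text
t 0.95 pos [0.4496 0.1002 0.1811] F [-0.4 -0.9 -0.5] j [ 0.   -0.44  2.13  0.09  1.32  0.36] w 0.0
d [ 0.653 -0.276  0.148] r [-0.705  0.712  2.282]
[-0.23503     0.2373623   0.76059825]
```

Request:
move_arm --targets '[{"dx": 0.1, "dy": -0.04, "dz": 0.02, "rx": -0.08, "ry": 0.08, "rz": 0.25}, {"dx": 0.25, "dy": -0.1, "dz": 0.05, "rx": -0.15, "ry": 0.15, "rz": 0.5}, {"dx": 0.4, "dy": -0.16, "dz": 0.1, "rx": -0.23, "ry": 0.23, "rz": 0.76}, {"dx": 0.5, "dy": -0.22, "dz": 0.12, "rx": -0.24, "ry": 0.24, "rz": 0.9}, {"dx": 0.6, "dy": -0.25, "dz": 0.14, "rx": -0.3, "ry": 0.3, "rz": 0.98}, {"dx": 0.65, "dy": -0.28, "dz": 0.15, "rx": -0.3, "ry": 0.3, "rz": 0.98}, {"dx": 0.65, "dy": -0.28, "dz": 0.15, "rx": -0.3, "ry": 0.3, "rz": 0.98}, {"dx": 0.65, "dy": -0.28, "dz": 0.15, "rx": -0.3, "ry": 0.3, "rz": 0.98}]'

```text
schema error: expected keys dx, dy, dz, rx, ry, rz, gripper
```

```bash
python3 - <<'E'
from h import *
d,r=rel([.48,.40,.12],goalR(.6,0,-1));print(r/2)
E
```

```text
t 0.95 pos [0.4496 0.1002 0.1811] F [-0.4 -0.9 -0.5] j [ 0.   -0.44  2.13  0.09  1.32  0.36] w 0.0
d [ 1.118 -0.359  0.365] r [-0.705  0.712  2.282]
[-0.352545    0.35604345  1.14089738]
```

Request:
move_arm --targets '[{"dx": 0.1, "dy": -0.04, "dz": 0.02, "rx": -0.08, "ry": 0.08, "rz": 0.25, "gripper": 0}, {"dx": 0.25, "dy": -0.1, "dz": 0.05, "rx": -0.15, "ry": 0.15, "rz": 0.5, "gripper": 0}, {"dx": 0.4, "dy": -0.16, "dz": 0.1, "rx": -0.23, "ry": 0.23, "rz": 0.76, "gripper": 0}, {"dx": 0.5, "dy": -0.22, "dz": 0.12, "rx": -0.28, "ry": 0.28, "rz": 0.9, "gripper": 0}, {"dx": 0.6, "dy": -0.25, "dz": 0.14, "rx": -0.3, "ry": 0.3, "rz": 0.98, "gripper": 0}, {"dx": 0.65, "dy": -0.28, "dz": 0.15, "rx": -0.3, "ry": 0.3, "rz": 0.98, "gripper": 0}, {"dx": 0.65, "dy": -0.28, "dz": 0.15, "rx": -0.3, "ry": 0.3, "rz": 0.98, "gripper": 0}, {"dx": 0.65, "dy": -0.28, "dz": 0.15, "rx": -0.3, "ry": 0.3, "rz": 0.98, "gripper": 0}]'

```text
time_s: 1.75
tool_pos: [0.4504, 0.2793, 0.1602]
eef_rot: [0.925, 0.333, 0.181, 0.0]
force: [0.3, -0.4, -0.1]
gripper_width: 0.0
gripper_force: 0.0
```

```bash
python3 - <<'E'
from h import *
d,r=rel([.48,.40,.14],goalR(.6,0,-1));print(r/2)
E
```

```text
t 1.75 pos [0.4504 0.2793 0.1602] F [ 0.3 -0.4 -0.1] j [ 0.43 -0.36  2.13 -0.04  1.01  1.33] w 0.0
d [ 0.355 -0.313  0.173] r [-0.4    0.412  1.3  ]
[-0.20003676  0.20614154  0.65004807]
```

Request:
move_arm --targets '[{"dx": 0.1, "dy": -0.08, "dz": 0.04, "rx": -0.08, "ry": 0.08, "rz": 0.25, "gripper": 0}, {"dx": 0.2, "dy": -0.16, "dz": 0.08, "rx": -0.15, "ry": 0.15, "rz": 0.5, "gripper": 0}, {"dx": 0.3, "dy": -0.25, "dz": 0.12, "rx": -0.23, "ry": 0.23, "rz": 0.76, "gripper": 0}, {"dx": 0.35, "dy": -0.31, "dz": 0.17, "rx": -0.3, "ry": 0.3, "rz": 0.98, "gripper": 0}, {"dx": 0.35, "dy": -0.31, "dz": 0.17, "rx": -0.3, "ry": 0.3, "rz": 0.98, "gripper": 0}, {"dx": 0.35, "dy": -0.31, "dz": 0.17, "rx": -0.3, "ry": 0.3, "rz": 0.98, "gripper": 0}, {"dx": 0.35, "dy": -0.31, "dz": 0.17, "rx": -0.3, "ry": 0.3, "rz": 0.98, "gripper": 0}, {"dx": 0.35, "dy": -0.31, "dz": 0.17, "rx": -0.3, "ry": 0.3, "rz": 0.98, "gripper": 0}]'

```text
time_s: 2.55
tool_pos: [0.4791, 0.3979, 0.1405]
eef_rot: [0.96, 0.083, 0.268, 0.001]
force: [0.8, 0.0, 0.5]
gripper_width: -0.0002
gripper_force: 0.0
```

```bash
python3 - <<'E'
from h import *
s=snap('wrist','w1.png');np.savez('w1.npz',**s)
P=cloud(s);dark=(s['pixels'].max(2)<110)&(s['depth']>0)&(P[...,2]<.03)&(P[...,2]>-.01)&(P[...,0]>.45)&(P[...,0]<.6)&(P[...,1]>.17)&(P[...,1]<.36)
k,l,st,c=cv2.connectedComponentsWithStats(dark.astype(np.uint8))
i=1+st[1:,4].argmax();p=P[l==i];print(st[i],cv2.minAreaRect((p[:,:2]*1000).astype(np.float32)))
h=p[p[:,2]>.015];print(len(h),cv2.minAreaRect((h[:,:2]*1000).astype(np.float32)))
rel([.525,.40,.03],goalR(.6,-.14,-1))
E
```

```text
[ 399  224  148  105 8396] ((535.2633056640625, 274.493408203125), (113.75782012939453, 54.6641960144043), 80.72720336914062)
1288 ((539.3234252929688, 319.57080078125), (18.50379753112793, 47.96113204956055), 81.37842559814453)
t 2.6 pos [0.479  0.3979 0.1406] F [ 0.1  0.2 -0.2] j [ 0.71 -0.1   1.99 -0.42  0.84  2.32] w 0.0
d [-0.071  0.001  0.474] r [-0.248  0.105  0.554]
```

View pics/w1.png

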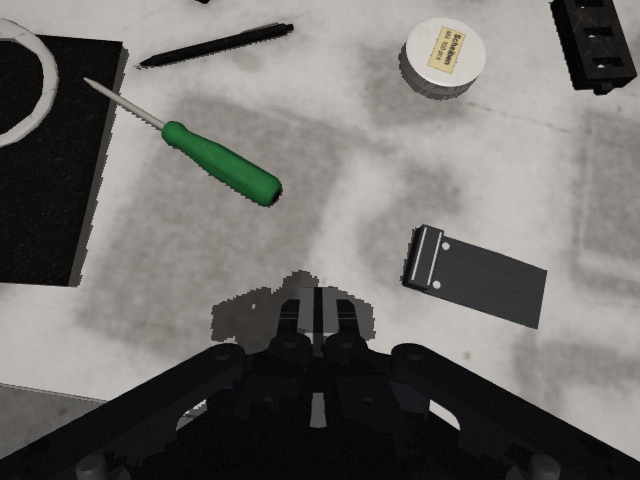

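The wrist picture shows the shim at (475,275) with its heel at (422,258). The screwdriver handle ends at (275,195), the tin is at (443,55), and the shut fingertips are at (318,300).

```bash
cat >> h.py <<'E'
def rows(poses):
    o=robot.observe();R0=Ro.from_quat(o['eef_rot'])
    for p,R in poses:
        print(np.round(R0.inv().apply(np.array(p)-o['tool_pos'])/.25,3),np.round((R0.inv()*R).as_rotvec()/.5,2))
E
python3 - <<'E'
from h import *
s=dict(np.load('w1.npz'));P=cloud(s)
for q in[(275,195),(265,200),(280,188)]:print(np.round(P[q[1],q[0]],3))
t=ray(s,[(475,28)],.023);print(t)
G=goalR(.6,-.148,-1)
rel([.542,.366,.05],G)
rows([([.50,.385,.10],G),([.542,.368,.05],G),([.542,.366,.014],G)])
E
```

```text
[0.567 0.44  0.019]
[0.562 0.446 0.019]
[0.575 0.437 0.016]
[[0.74852742 0.29609272 0.023     ]]
t 2.6 pos [0.479  0.3979 0.1406] F [ 0.1  0.2 -0.2] j [ 0.71 -0.1   1.99 -0.42  0.84  2.32] w 0.0
d [0.006 0.15  0.434] r [-0.257  0.104  0.568]
[-0.021  0.057  0.18 ] [-0.26  0.1   0.57]
[0.007 0.142 0.435] [-0.26  0.1   0.57]
[-0.068  0.143  0.558] [-0.26  0.1   0.57]
```

Request:
move_arm --targets '[{"dx": -0.02, "dy": 0.06, "dz": 0.1, "rx": -0.1, "ry": 0.04, "rz": 0.2, "gripper": 0}, {"dx": -0.02, "dy": 0.08, "dz": 0.18, "rx": -0.2, "ry": 0.08, "rz": 0.4, "gripper": 0}, {"dx": 0.0, "dy": 0.11, "dz": 0.3, "rx": -0.26, "ry": 0.1, "rz": 0.57, "gripper": 0}, {"dx": 0.007, "dy": 0.142, "dz": 0.4, "rx": -0.26, "ry": 0.1, "rz": 0.57, "gripper": 0}, {"dx": 0.007, "dy": 0.142, "dz": 0.435, "rx": -0.26, "ry": 0.1, "rz": 0.57, "gripper": 0}, {"dx": -0.03, "dy": 0.142, "dz": 0.5, "rx": -0.26, "ry": 0.1, "rz": 0.57, "gripper": 0}, {"dx": -0.068, "dy": 0.143, "dz": 0.558, "rx": -0.26, "ry": 0.1, "rz": 0.57, "gripper": 0}, {"dx": -0.068, "dy": 0.143, "dz": 0.558, "rx": -0.26, "ry": 0.1, "rz": 0.57, "gripper": 0}]'

```text
time_s: 3.4
tool_pos: [0.5399, 0.3655, 0.011]
eef_rot: [0.954, -0.071, 0.292, 0.024]
force: [-0.8, -0.4, -0.0]
gripper_width: 0.0002
gripper_force: 0.0
```

```bash
cat > arc.py <<'E'
from h import *
import sys
G0=np.array([.5406,.3285]);T0=-.148;R=.36
def heel(s):  # back-face middle and yaw after arc length s of push
    if s<0: return G0+s*np.array([np.sin(T0),-np.cos(T0)]),T0
    L=R*.302;t=T0+min(s,L)/R
    p=G0+R*np.array([np.cos(T0)-np.cos(t),-(np.sin(t)-np.sin(T0))])
    return p+max(0,s-L)*np.array([np.sin(t),-np.cos(t)]),t
def tcp(s,off=-.004,half=.0145,z=.013):
    p,t=heel(s);p=p+off*np.array([np.cos(t),np.sin(t)])-half*np.array([np.sin(t),-np.cos(t)])
    return [*p,z],goalR(.6,t,-1)
if __name__=='__main__':
    a,b=map(float,sys.argv[1:3]);off=float(sys.argv[3]) if len(sys.argv)>3 else -.004
    rel(*tcp(a,off));rows([tcp(x,off) for x in np.linspace(a,b,9)[1:]])
E
python3 arc.py -.02 .02
```

```text
t 3.4 pos [0.5399 0.3655 0.011 ] F [-0.8 -0.4 -0. ] j [ 0.66  0.2   1.95 -0.7   0.68  2.86] w 0.0
d [ 0.012  0.008 -0.002] r [0.009 0.011 0.002]
[ 0.012  0.028 -0.002] [0.01 0.01 0.  ]
[ 0.012  0.048 -0.001] [0.01 0.01 0.  ]
[ 0.011  0.068 -0.001] [0.01 0.01 0.  ]
[ 0.011  0.088 -0.001] [0.01 0.01 0.  ]
[ 0.011  0.108 -0.002] [ 0.02  0.01 -0.02]
[ 0.011  0.128 -0.002] [ 0.04  0.01 -0.04]
[ 0.01   0.149 -0.002] [ 0.06  0.01 -0.07]
[ 0.011  0.169 -0.001] [ 0.07  0.01 -0.09]
```

Request:
move_arm --targets '[{"dx": 0.012, "dy": 0.028, "dz": -0.002, "rx": 0.01, "ry": 0.01, "rz": 0, "gripper": 0}, {"dx": 0.012, "dy": 0.048, "dz": -0.001, "rx": 0.01, "ry": 0.01, "rz": 0, "gripper": 0}, {"dx": 0.011, "dy": 0.068, "dz": -0.001, "rx": 0.01, "ry": 0.01, "rz": 0, "gripper": 0}, {"dx": 0.011, "dy": 0.088, "dz": -0.001, "rx": 0.01, "ry": 0.01, "rz": 0, "gripper": 0}, {"dx": 0.011, "dy": 0.108, "dz": -0.002, "rx": 0.02, "ry": 0.01, "rz": -0.02, "gripper": 0}, {"dx": 0.011, "dy": 0.128, "dz": -0.002, "rx": 0.04, "ry": 0.01, "rz": -0.04, "gripper": 0}, {"dx": 0.01, "dy": 0.149, "dz": -0.002, "rx": 0.06, "ry": 0.01, "rz": -0.07, "gripper": 0}, {"dx": 0.011, "dy": 0.169, "dz": -0.001, "rx": 0.07, "ry": 0.01, "rz": -0.09, "gripper": 0}]'

```text
time_s: 4.2
tool_pos: [0.5373, 0.325, 0.0155]
eef_rot: [0.954, -0.044, 0.297, 0.012]
force: [0.0, 1.8, 0.5]
gripper_width: 0.0002
gripper_force: 0.9
```

```bash
cat > shim.py <<'E'
from h import *
import sys
def shim(f=None):
    s=snap('wrist',f);P=cloud(s)
    d=(s['pixels'].max(2)<110)&(s['depth']>0)&(P[...,2]<.03)&(P[...,2]>-.01)
    q=robot.observe()['tool_pos']
    d&=(P[...,0]>.47)&(P[...,0]<.62)&(P[...,1]<q[1]-.004)&(P[...,1]>q[1]-.15)&(P[...,1]>.1)
    k,l,st,c=cv2.connectedComponentsWithStats(d.astype(np.uint8));i=1+st[1:,4].argmax();p=P[l==i]
    def ax(p,want):
        r=cv2.minAreaRect((p[:,:2]*1000).astype(np.float32));B=cv2.boxPoints(r);e=B[1]-B[0],B[2]-B[1]
        e=max(e,key=lambda v:abs(v[1]));e=e/np.linalg.norm(e);e=-e*np.sign(e[1])
        print(want,len(p),np.round(r[0],1),np.round(r[1],1),'heading rad',round(float(np.arctan2(e[0],-e[1])),3))
    ax(p,'all')
    h=p[p[:,2]>.015]
    if len(h)>50: ax(h,'heel')
shim(sys.argv[1] if len(sys.argv)>1 else None)
E
python3 shim.py w2.png; python3 arc.py .02 .05
```

```text
all 25188 [536.2 259.1] [117.4  51.2] heading rad -0.128
heel 3695 [540.6 306.1] [23.3 44.3] heading rad -0.08
t 4.25 pos [0.5372 0.3242 0.0153] F [1.3 2.  2.6] j [ 0.58  0.11  2.05 -0.67  0.6   2.73] w -0.0
d [-0.01   0.004  0.004] r [-0.005 -0.006  0.   ]
[-0.011  0.019  0.004] [ 0.01 -0.01 -0.02]
[-0.011  0.034  0.003] [ 0.02 -0.01 -0.03]
[-0.011  0.049  0.003] [ 0.03 -0.01 -0.05]
[-0.011  0.064  0.003] [ 0.04 -0.01 -0.07]
[-0.011  0.079  0.003] [ 0.05 -0.01 -0.09]
[-0.011  0.095  0.003] [ 0.07 -0.01 -0.1 ]
[-0.011  0.11   0.004] [ 0.08 -0.01 -0.12]
[-0.01   0.125  0.004] [ 0.09 -0.01 -0.14]
```

View pics/w2.png

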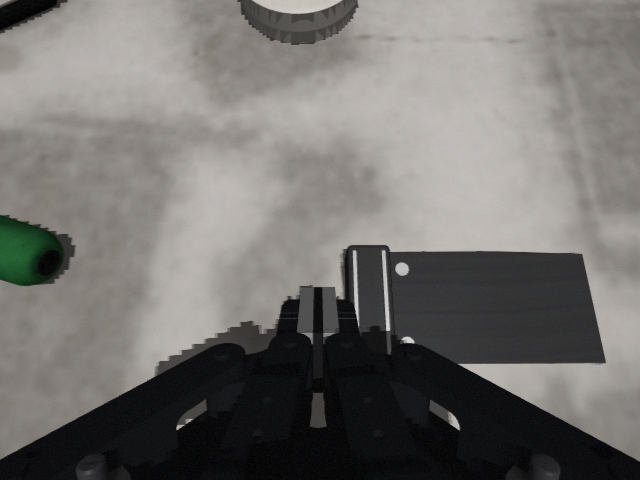

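The wrist picture shows a fingertip in contact with the heel's back face at about (350,315), and the shim square ahead of it from (345,247) to (605,362).

Request:
move_arm --targets '[{"dx": -0.006, "dy": 0.019, "dz": 0.006, "rx": 0.01, "ry": -0.01, "rz": -0.02, "gripper": 0}, {"dx": -0.011, "dy": 0.034, "dz": 0.006, "rx": 0.02, "ry": -0.01, "rz": -0.03, "gripper": 0}, {"dx": -0.011, "dy": 0.049, "dz": 0.006, "rx": 0.03, "ry": -0.01, "rz": -0.05, "gripper": 0}, {"dx": -0.011, "dy": 0.064, "dz": 0.006, "rx": 0.04, "ry": -0.01, "rz": -0.07, "gripper": 0}, {"dx": -0.011, "dy": 0.079, "dz": 0.006, "rx": 0.05, "ry": -0.01, "rz": -0.09, "gripper": 0}, {"dx": -0.011, "dy": 0.095, "dz": 0.006, "rx": 0.07, "ry": -0.01, "rz": -0.1, "gripper": 0}, {"dx": -0.011, "dy": 0.11, "dz": 0.006, "rx": 0.08, "ry": -0.01, "rz": -0.12, "gripper": 0}, {"dx": -0.01, "dy": 0.125, "dz": 0.006, "rx": 0.09, "ry": -0.01, "rz": -0.14, "gripper": 0}]'

```text
time_s: 5.05
tool_pos: [0.535, 0.2958, 0.015]
eef_rot: [0.955, -0.003, 0.297, -0.001]
force: [-0.9, 5.2, 5.9]
gripper_width: -0.0001
gripper_force: 3.1
```

```bash
python3 shim.py; python3 arc.py .05 .08
```

```text
all 24862 [546.1 231.3] [ 52.  116.3] heading rad 0.073
heel 3823 [539.9 278.4] [46.4 21.8] heading rad 0.134
t 5.1 pos [0.535  0.2953 0.0149] F [-0.5  4.2  5.7] j [ 0.51  0.05  2.12 -0.59  0.52  2.54] w 0.0
d [-0.012  0.009  0.001] r [-0.009 -0.005  0.002]
[-0.012  0.024  0.001] [ 0.   -0.01 -0.01]
[-0.012  0.039  0.001] [ 0.01 -0.01 -0.03]
[-0.013  0.054  0.   ] [ 0.03 -0.01 -0.05]
[-0.013  0.069  0.   ] [ 0.04 -0.01 -0.07]
[-0.013  0.084  0.   ] [ 0.05 -0.01 -0.08]
[-0.012  0.1    0.   ] [ 0.06 -0.01 -0.1 ]
[-0.012  0.115  0.001] [ 0.07 -0.01 -0.12]
[-0.012  0.13   0.001] [ 0.09 -0.01 -0.14]
```

```bash
cat > st.py <<'E'
from h import *
import sys
# straight push: contact TCP at s=0, along heading t
def run(x,y,t,a,b,z=.015,n=8,a0=None):
    ps=[([x+s*np.sin(t),y-s*np.cos(t),z],goalR(.6,t,-1)) for s in np.linspace(a,b,n+1)[1:]]
    rel(*ps[0]);rows(ps)
if __name__=='__main__': run(*map(float,sys.argv[1:]))
E
python3 - <<'E'
from h import *
G=goalR(.6,.11,-1)
rel([.5425,.309,.015],G)
rows([([.535,.307,.0155],goalR(.6,0,-1)),([.5422,.310,.0155],G)])
E
```

```text
t 5.1 pos [0.535  0.2953 0.0149] F [-0.5  4.2  5.7] j [ 0.51  0.05  2.12 -0.59  0.52  2.54] w 0.0
d [ 0.024 -0.055  0.017] r [ 0.126 -0.005 -0.194]
[ 0.001 -0.047 -0.002] [ 0.   -0.01 -0.01]
[ 0.025 -0.059  0.014] [ 0.13 -0.01 -0.19]
```

Request:
move_arm --targets '[{"dx": 0.0, "dy": -0.025, "dz": -0.001, "rx": 0, "ry": 0, "rz": 0, "gripper": 0}, {"dx": 0.0, "dy": -0.05, "dz": -0.001, "rx": 0, "ry": 0, "rz": 0, "gripper": 0}, {"dx": 0.01, "dy": -0.06, "dz": 0.006, "rx": 0.06, "ry": 0, "rz": -0.1, "gripper": 0}, {"dx": 0.025, "dy": -0.06, "dz": 0.014, "rx": 0.13, "ry": -0.005, "rz": -0.19, "gripper": 0}, {"dx": 0.025, "dy": -0.06, "dz": 0.014, "rx": 0.13, "ry": -0.005, "rz": -0.19, "gripper": 0}, {"dx": 0.025, "dy": -0.06, "dz": 0.014, "rx": 0.13, "ry": -0.005, "rz": -0.19, "gripper": 0}, {"dx": 0.025, "dy": -0.06, "dz": 0.014, "rx": 0.13, "ry": -0.005, "rz": -0.19, "gripper": 0}, {"dx": 0.025, "dy": -0.06, "dz": 0.014, "rx": 0.13, "ry": -0.005, "rz": -0.19, "gripper": 0}]'

```text
time_s: 5.9
tool_pos: [0.54, 0.309, 0.0126]
eef_rot: [0.955, 0.051, 0.292, -0.016]
force: [0.3, -0.3, -0.3]
gripper_width: 0.0003
gripper_force: 0.0
```

```bash
python3 shim.py; python3 st.py .5436 .2972 .11 -.012 .03 .015
```

```text
all 26584 [546.2 232.1] [ 51.7 119.9] heading rad 0.097
heel 3421 [544.9 276.9] [36.7 18.5] heading rad 0.139
t 5.95 pos [0.54   0.309  0.0127] F [ 0.3  0.4 -0.5] j [ 0.5   0.06  2.11 -0.49  0.47  2.34] w -0.0
d [ 0.013  0.022 -0.003] r [ 0.004  0.011 -0.006]
[ 0.013  0.022 -0.003] [ 0.    0.01 -0.01]
[ 0.013  0.043 -0.003] [ 0.    0.01 -0.01]
[ 0.013  0.064 -0.003] [ 0.    0.01 -0.01]
[ 0.013  0.085 -0.003] [ 0.    0.01 -0.01]
[ 0.013  0.106 -0.003] [ 0.    0.01 -0.01]
[ 0.013  0.127 -0.002] [ 0.    0.01 -0.01]
[ 0.013  0.148 -0.002] [ 0.    0.01 -0.01]
[ 0.013  0.169 -0.002] [ 0.    0.01 -0.01]
```

Request:
move_arm --targets '[{"dx": 0.013, "dy": 0.022, "dz": -0.003, "rx": 0, "ry": 0.01, "rz": -0.01, "gripper": 0}, {"dx": 0.013, "dy": 0.043, "dz": -0.003, "rx": 0, "ry": 0.01, "rz": -0.01, "gripper": 0}, {"dx": 0.013, "dy": 0.064, "dz": -0.003, "rx": 0, "ry": 0.01, "rz": -0.01, "gripper": 0}, {"dx": 0.013, "dy": 0.085, "dz": -0.003, "rx": 0, "ry": 0.01, "rz": -0.01, "gripper": 0}, {"dx": 0.013, "dy": 0.106, "dz": -0.003, "rx": 0, "ry": 0.01, "rz": -0.01, "gripper": 0}, {"dx": 0.013, "dy": 0.127, "dz": -0.002, "rx": 0, "ry": 0.01, "rz": -0.01, "gripper": 0}, {"dx": 0.013, "dy": 0.148, "dz": -0.002, "rx": 0, "ry": 0.01, "rz": -0.01, "gripper": 0}, {"dx": 0.013, "dy": 0.169, "dz": -0.002, "rx": 0, "ry": 0.01, "rz": -0.01, "gripper": 0}]'

```text
time_s: 6.75
tool_pos: [0.5475, 0.2669, 0.0154]
eef_rot: [0.954, 0.053, 0.295, -0.015]
force: [0.5, 1.9, 1.5]
gripper_width: 0.0001
gripper_force: 1.0
```

```bash
python3 shim.py w3.png; python3 st.py .5436 .2972 .11 .03 .07 .015
```

```text
all 23454 [551.7 201. ] [ 50.8 117.3] heading rad 0.137
heel 2874 [549.3 248.3] [34.3 23. ] heading rad 0.143
t 6.8 pos [0.5474 0.2663 0.0152] F [0.5 1.4 2. ] j [ 0.41  0.01  2.15 -0.41  0.43  2.19] w -0.0
d [-0.002  0.015 -0.   ] r [ 0.005 -0.     0.004]
[-0.002  0.015 -0.   ] [ 0. -0.  0.]
[-0.002  0.035 -0.   ] [ 0. -0.  0.]
[-0.002  0.055  0.   ] [ 0. -0.  0.]
[-0.002  0.075  0.   ] [ 0. -0.  0.]
[-0.002  0.095  0.   ] [ 0. -0.  0.]
[-0.002  0.115  0.   ] [ 0. -0.  0.]
[-0.002  0.135  0.   ] [ 0. -0.  0.]
[-0.002  0.155  0.   ] [ 0. -0.  0.]
```

View pics/w3.png

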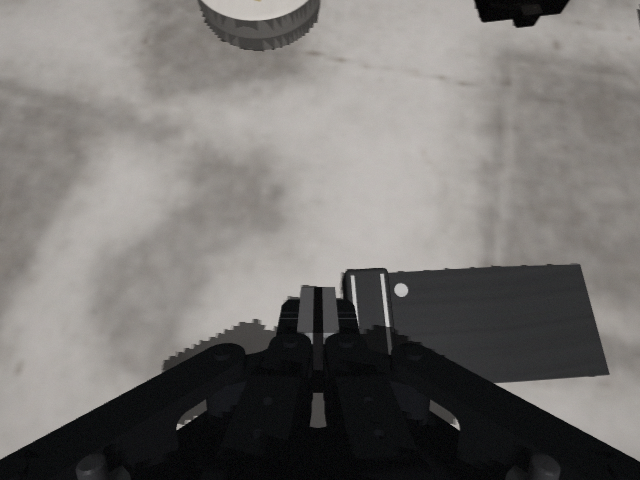

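The wrist picture shows the tip against the heel's middle at (348,315) and the shim ahead from (345,268) to (608,378), turned slightly too far.

```bash
python3 - <<'E'
from h import *
G=goalR(.6,.09,-1);G1=goalR(.6,.11,-1)
print(rows([([.5495,.269,.015],G1),([.5575,.268,.015],G),([.557,.230,.015],G)]))
E
```

```text
[ 0.007 -0.01   0.006] [ 0. -0.  0.]
[ 0.033 -0.003  0.024] [-0.02 -0.    0.04]
[0.017 0.148 0.014] [-0.02 -0.    0.04]
None
```

Request:
move_arm --targets '[{"dx": 0.007, "dy": -0.012, "dz": 0.006, "rx": 0, "ry": 0, "rz": 0, "gripper": 0}, {"dx": 0.033, "dy": -0.005, "dz": 0.024, "rx": -0.02, "ry": 0, "rz": 0.04, "gripper": 0}, {"dx": 0.032, "dy": 0.02, "dz": 0.023, "rx": -0.02, "ry": 0, "rz": 0.04, "gripper": 0}, {"dx": 0.029, "dy": 0.045, "dz": 0.021, "rx": -0.02, "ry": 0, "rz": 0.04, "gripper": 0}, {"dx": 0.026, "dy": 0.07, "dz": 0.019, "rx": -0.02, "ry": 0, "rz": 0.04, "gripper": 0}, {"dx": 0.023, "dy": 0.1, "dz": 0.017, "rx": -0.02, "ry": 0, "rz": 0.04, "gripper": 0}, {"dx": 0.02, "dy": 0.125, "dz": 0.015, "rx": -0.02, "ry": 0, "rz": 0.04, "gripper": 0}, {"dx": 0.017, "dy": 0.15, "dz": 0.014, "rx": -0.02, "ry": 0, "rz": 0.04, "gripper": 0}]'

```text
time_s: 7.6
tool_pos: [0.5567, 0.2298, 0.0148]
eef_rot: [0.954, 0.042, 0.295, -0.013]
force: [0.3, 1.5, 0.8]
gripper_width: -0.0001
gripper_force: 0.9
```

```bash
python3 shim.py w4.png; python3 - <<'E'
from h import *
a=snap('scene','s4.png');np.savez('s4.npz',**a);rel([.56,.2,.015],goalR(.6,.09,-1))
E
```

```text
all 21576 [550.9 162.4] [ 51.1 117.4] heading rad 0.148
heel 2057 [552.9 210.3] [24.7 22.6] heading rad 0.186
t 7.7 pos [0.5566 0.2294 0.0146] F [-0.2 -0.7  0.1] j [ 0.33 -0.01  2.17 -0.34  0.42  2.09] w -0.0
d [0.004 0.118 0.   ] r [ 0.003  0.001 -0.004]
```

View pics/w4.png

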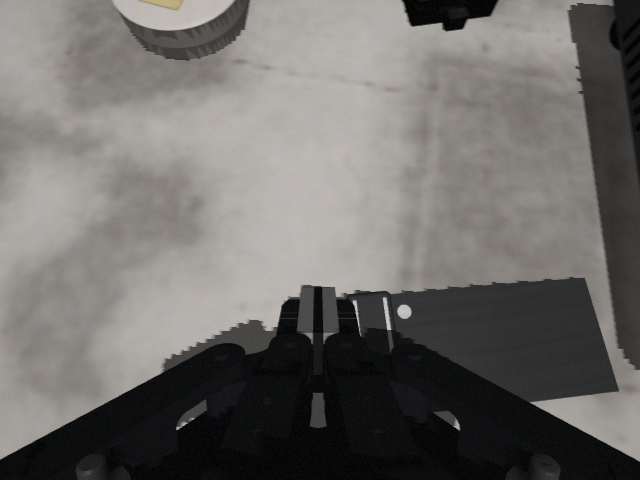

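View pics/s4.png

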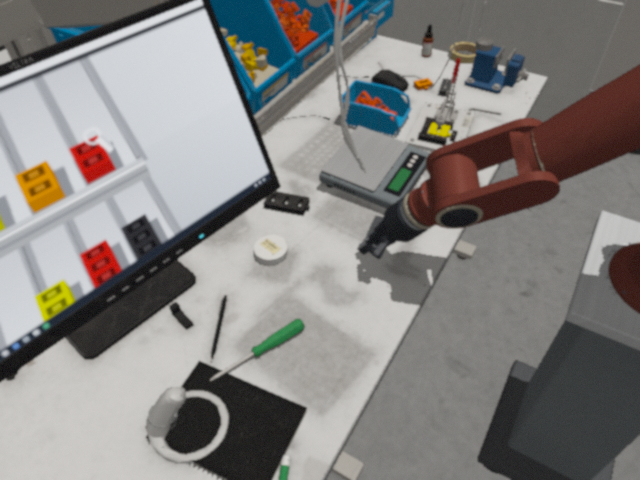

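The wrist picture shows the tip at the far (+x) corner of the heel (358,300). The shim's thin end runs from (585,278) to (618,390), close to the scale's shadow. The scene picture shows the arm well clear of the cables.

```bash
cat > thin.py <<'E'
from h import *
import sys
# thin-end corners from the shim mask in the wrist view
def thin(s,dbg=1):
    P=cloud(s);q=robot.observe()['tool_pos']
    d=(s['pixels'].max(2)<95)&(s['depth']>0)&(P[...,2]<.03)&(P[...,2]>-.01)&(P[...,0]>.48)&(P[...,0]<.62)&(P[...,1]<q[1]-.012)&(P[...,1]>q[1]-.15)
    k,l,st,c=cv2.connectedComponentsWithStats(d.astype(np.uint8));i=1+st[1:,4].argmax()
    c=max(cv2.findContours((l==i).astype(np.uint8),0,2)[0],key=cv2.contourArea)
    a=cv2.approxPolyDP(c,5,True)[:,0];print(a.tolist())
if __name__=='__main__':
    s=snap('wrist');thin(s)
    for name,(p,q) in {'now':((585,278),(618,390))}.items():
        w=ray(s,[p,q],.0016);m=w.mean(0);e=w[1]-w[0];print(name,np.round(w,4),np.linalg.norm(e),'heading',np.arctan2(-e[1],-e[0]))
    w=ray(s,[(410,289),(583,277)],.005);e=w[1]-w[0];print(np.round(w,4),'side heading',np.arctan2(e[0],-e[1]))
    # scale case corner in wrist view
    P=cloud(s);m=(s['depth']>0)&(P[...,2]>.02)&(P[...,1]<.13)&(P[...,0]>.5);p=P[m]
    if len(p):print('scale pts',len(p),np.round(np.percentile(p,[1,99],axis=0),3))
E
python3 thin.py
```

```text
[[619, 390], [584, 277], [346, 293], [352, 309], [358, 300], [362, 337], [375, 351], [390, 354], [399, 342], [421, 344], [529, 402]]
now [[0.583  0.1103 0.0016]
 [0.5364 0.1022 0.0016]] 0.04734995672946191 heading 0.17084739398083387
[[0.5705 0.1899 0.005 ]
 [0.5825 0.1134 0.005 ]] side heading 0.15655192292550324
scale pts 2940 [[0.625 0.095 0.021]
 [0.716 0.099 0.04 ]]
```

```bash
python3 - <<'E'
from h import *
G=goalR(.6,.16,-1);x,y=.5444,.2266;d=np.array([np.sin(.16),-np.cos(.16)])
f=lambda s:([*(np.array([x,y])+s*d),.0148],G)
rel(*f(0))
rows([([.5560,.239,.0148],goalR(.6,.09,-1)),f(-.010),f(-.006),f(0),f(.005),f(.010),f(.014),f(.018)])
E
```

```text
t 7.75 pos [0.5566 0.2297 0.0145] F [ 0.2 -0.6 -0.5] j [ 0.33 -0.01  2.17 -0.34  0.42  2.09] w -0.0
d [-0.04   0.008 -0.029] r [ 0.082  0.001 -0.12 ]
[ 0.002 -0.037 -0.   ] [ 0.  0. -0.]
[-0.043 -0.032 -0.031] [ 0.08  0.   -0.12]
[-0.042 -0.016 -0.03 ] [ 0.08  0.   -0.12]
[-0.04   0.008 -0.029] [ 0.08  0.   -0.12]
[-0.039  0.028 -0.028] [ 0.08  0.   -0.12]
[-0.038  0.048 -0.027] [ 0.08  0.   -0.12]
[-0.037  0.064 -0.027] [ 0.08  0.   -0.12]
[-0.036  0.08  -0.026] [ 0.08  0.   -0.12]
```

Request:
move_arm --targets '[{"dx": 0.002, "dy": -0.037, "dz": 0, "rx": 0, "ry": 0, "rz": 0, "gripper": 0}, {"dx": -0.043, "dy": -0.035, "dz": -0.031, "rx": 0.08, "ry": 0, "rz": -0.12, "gripper": 0}, {"dx": -0.042, "dy": -0.016, "dz": -0.03, "rx": 0.08, "ry": 0, "rz": -0.12, "gripper": 0}, {"dx": -0.04, "dy": 0.008, "dz": -0.029, "rx": 0.08, "ry": 0, "rz": -0.12, "gripper": 0}, {"dx": -0.039, "dy": 0.028, "dz": -0.028, "rx": 0.08, "ry": 0, "rz": -0.12, "gripper": 0}, {"dx": -0.038, "dy": 0.048, "dz": -0.027, "rx": 0.08, "ry": 0, "rz": -0.12, "gripper": 0}, {"dx": -0.037, "dy": 0.064, "dz": -0.027, "rx": 0.08, "ry": 0, "rz": -0.12, "gripper": 0}, {"dx": -0.036, "dy": 0.08, "dz": -0.026, "rx": 0.08, "ry": 0, "rz": -0.12, "gripper": 0}]'

```text
time_s: 8.55
tool_pos: [0.5477, 0.2092, 0.0151]
eef_rot: [0.952, 0.077, 0.295, -0.023]
force: [0.0, 1.4, 0.3]
gripper_width: -0.0002
gripper_force: 0.4
```

```bash
python3 shim.py w5.png; python3 - <<'E'
from h import *
from thin import thin
s=snap('wrist');np.savez('w5.npz',**s);thin(s)
E
python3 st.py .5444 .2266 .16 .018 .042 .0148
```

```text
all 21036 [554.8 149. ] [ 51.2 106.9] heading rad 0.159
heel 3023 [551.2 190.6] [35.7 23.2] heading rad 0.198
[[613, 176], [602, 181], [600, 207], [562, 203], [563, 265], [354, 265], [360, 335], [370, 349], [388, 354], [399, 343], [421, 344], [490, 381], [608, 376], [610, 367], [639, 379], [626, 356]]
t 8.65 pos [0.5477 0.209  0.015 ] F [ 0.3 -0.3 -0.1] j [ 0.27 -0.07  2.22 -0.16  0.39  1.81] w 0.0
d [-0.002  0.012 -0.   ] r [ 0.001 -0.     0.   ]
[-0.002  0.012 -0.   ] [ 0. -0.  0.]
[-0.002  0.024 -0.   ] [ 0. -0.  0.]
[-0.002  0.036 -0.   ] [ 0. -0.  0.]
[-0.002  0.048 -0.   ] [ 0. -0.  0.]
[-0.002  0.06  -0.   ] [ 0. -0.  0.]
[-0.002  0.072 -0.   ] [ 0. -0.  0.]
[-0.002  0.084 -0.   ] [ 0. -0.  0.]
[-0.002  0.096 -0.   ] [ 0. -0.  0.]
```

View pics/w5.png

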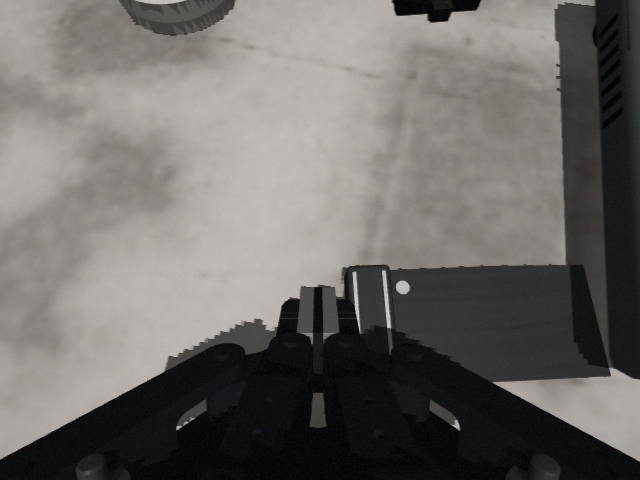

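The wrist picture shows the shim centred ahead of the tip. Its thin end, (583,265) to (610,377), is just entering the scale's shadow, and the scale's front left corner is at about (625,375).

```bash
python3 - <<'E'
from h import *
s=dict(np.load('w5.npz'))
w=ray(s,[(583,265),(610,377)],.0016);e=w[1]-w[0];t=np.arctan2(-e[1],-e[0]);print(np.round(w,4),w.mean(0),t)
e=np.diff(ray(s,[(405,268),(580,265)],.005),axis=0)[0];print(np.arctan2(e[0],-e[1]))
P=cloud(s);m=(s['depth']>0)&(P[...,2]>.012)&(P[...,1]<.13)&(P[...,0]>.5)&(P[...,2]<.07);p=P[m]
print(np.round(np.percentile(p,[.5,2,50,98],axis=0),4))
for z in (.015,.02,.03): 
    q=p[abs(p[:,2]-z)<.003]; print(z,len(q),np.round(q.min(0),4) if len(q) else '')
E
```

```text
[[0.5889 0.0921 0.0016]
 [0.5415 0.083  0.0016]] [0.56523166 0.08754885 0.0016    ] 0.18967894401119362
0.1776670574531091
[[0.5424 0.0928 0.0174]
 [0.5452 0.094  0.0196]
 [0.6209 0.0967 0.0333]
 [0.7035 0.0982 0.0455]]
0.015 124 [0.5439 0.0927 0.015 ]
0.02 1151 [0.5411 0.0868 0.017 ]
0.03 3907 [0.5415 0.0908 0.027 ]
```

Request:
move_arm --targets '[{"dx": -0.002, "dy": 0.012, "dz": 0, "rx": 0, "ry": 0, "rz": 0, "gripper": 0}, {"dx": -0.002, "dy": 0.024, "dz": 0, "rx": 0, "ry": 0, "rz": 0, "gripper": 0}, {"dx": -0.002, "dy": 0.036, "dz": 0, "rx": 0, "ry": 0, "rz": 0, "gripper": 0}, {"dx": -0.002, "dy": 0.048, "dz": 0, "rx": 0, "ry": 0, "rz": 0, "gripper": 0}, {"dx": -0.002, "dy": 0.06, "dz": 0, "rx": 0, "ry": 0, "rz": 0, "gripper": 0}, {"dx": -0.002, "dy": 0.072, "dz": 0, "rx": 0, "ry": 0, "rz": 0, "gripper": 0}, {"dx": -0.002, "dy": 0.084, "dz": 0, "rx": 0, "ry": 0, "rz": 0, "gripper": 0}, {"dx": -0.002, "dy": 0.096, "dz": 0, "rx": 0, "ry": 0, "rz": 0, "gripper": 0}]'

```text
time_s: 9.45
tool_pos: [0.5509, 0.1858, 0.0148]
eef_rot: [0.952, 0.077, 0.295, -0.024]
force: [-1.4, 4.6, 1.2]
gripper_width: -0.0001
gripper_force: 2.4
```

```bash
cat > chk.py <<'E'
from h import *
import sys
s=snap('wrist');np.savez('wl.npz',**s);P=cloud(s);q=robot.observe()['tool_pos']
v,u=np.mgrid[:480,:640]
m=(s['depth']>0)&(P[...,2]>.004)&(P[...,2]<.03)&(u>340)&(u<460)&(v>200)&(v<345)&(P[...,1]>q[1]-.06)
h=P[m&(P[...,2]>.016)];print('heel',len(h),[np.round(x,1) for x in cv2.minAreaRect((h[:,:2]*1000).astype(np.float32))])
# +x side edge of shim: topmost shim pixel per column
d=(s['pixels'].max(2)<110)
cols=range(400,540,5);e=[]
for c in cols:
    r=[k for k in range(215,345) if d[k,c] and d[k+3,c]]
    if r:e.append((c,r[0]))
w=ray(s,e,.006);f=cv2.fitLine(w[:,:2].astype(np.float32),cv2.DIST_HUBER,0,.01,.01).ravel();f[:2]*=-np.sign(f[1])
print('edge',np.round(w[0],4),np.round(w[-1],4),'heading',round(float(np.arctan2(f[0],-f[1])),3))
b=snap('side');B=cloud(b);m=(b['depth']>0)&(B[...,2]>.045)&(B[...,2]<.075)&(B[...,0]>.58)&(B[...,0]<.72)&(abs(B[...,1])<.08)
p=B[m];X=np.c_[p[:,:2]-[.64,0],np.ones(len(p))];co=np.linalg.lstsq(X,p[:,2],rcond=None)[0];print('pan slopes deg',np.round(np.degrees(co[:2]),2),'z',co[2])
m=(b['depth']>0)&(B[...,2]>.025)&(B[...,2]<.075)&(B[...,0]>.5)&(B[...,0]<.8)&(B[...,1]<.13)&(B[...,1]>-.13)
k,l,st,_=cv2.connectedComponentsWithStats(m.astype(np.uint8));p=B[l==1+st[1:,4].argmax()];print('scale',[np.round(x,1) for x in cv2.minAreaRect((p[:,:2]*1000).astype(np.float32))])
E
python3 chk.py; python3 st.py .5444 .2266 .16 .042 .066 .0148
```

```text
heel 3246 [array([556.2, 167.3]), array([32.6, 20.9]), np.float64(13.0)]
edge [0.5767 0.1527 0.006 ] [0.6114 0.0931 0.006 ] heading 0.238
pan slopes deg [ 3.44 -1.33] z 0.05757430111565646
scale [array([642.7,  -5.2]), array([196.6, 202.9]), np.float64(0.6)]
t 9.55 pos [0.5511 0.1854 0.0148] F [-0.8  2.2  1.1] j [ 0.21 -0.08  2.24 -0.08  0.39  1.68] w 0.0
d [ 0.     0.013 -0.   ] r [ 0.001 -0.     0.002]
[ 0.     0.013 -0.   ] [ 0. -0.  0.]
[ 0.     0.025 -0.   ] [ 0. -0.  0.]
[ 0.     0.037 -0.   ] [ 0. -0.  0.]
[ 0.     0.049 -0.   ] [ 0. -0.  0.]
[-0.     0.061 -0.   ] [ 0. -0.  0.]
[-0.     0.073 -0.   ] [ 0. -0.  0.]
[-0.     0.085 -0.   ] [ 0. -0.  0.]
[-0.     0.097 -0.   ] [ 0. -0.  0.]
```

```bash
python3 - <<'E'
from h import *
s=dict(np.load('wl.npz'));cv2.imwrite('pics/w6.png',cv2.cvtColor(s['pixels'],cv2.COLOR_RGB2BGR)[180:420,220:640])
E
```

```text
(no output)
```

View pics/w6.png

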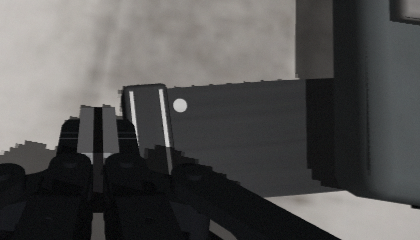

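The wrist crop shows the shim's thin end under the case edge at crop x≈305–335. It is turned a few degrees more than the tool, so the next push goes nearer the heel's +x side.

```bash
python3 - <<'E'
from h import *
G=goalR(.6,.21,-1);x,y=.558,.1884;t=.20;d=np.array([np.sin(t),-np.cos(t)])
f=lambda s:([*(np.array([x,y])+s*d),.0148],G)
rows([([.5502,.193,.0148],goalR(.6,.16,-1)),f(-.007)]+[f(k*.003) for k in(0,1,2,3,4,5)])
E
```

```text
[ 0.001 -0.031  0.001] [ 0. -0.  0.]
[ 0.023 -0.036  0.016] [ 0.06 -0.   -0.08]
[ 0.024 -0.008  0.016] [ 0.06 -0.   -0.08]
[0.025 0.004 0.017] [ 0.06 -0.   -0.08]
[0.025 0.016 0.017] [ 0.06 -0.   -0.08]
[0.025 0.028 0.017] [ 0.06 -0.   -0.08]
[0.026 0.04  0.018] [ 0.06 -0.   -0.08]
[0.026 0.052 0.018] [ 0.06 -0.   -0.08]
```

Request:
move_arm --targets '[{"dx": 0.001, "dy": -0.034, "dz": 0, "rx": 0, "ry": 0, "rz": 0, "gripper": 0}, {"dx": 0.023, "dy": -0.038, "dz": 0.016, "rx": 0.06, "ry": 0, "rz": -0.08, "gripper": 0}, {"dx": 0.024, "dy": -0.008, "dz": 0.016, "rx": 0.06, "ry": 0, "rz": -0.08, "gripper": 0}, {"dx": 0.025, "dy": 0.004, "dz": 0.017, "rx": 0.06, "ry": 0, "rz": -0.08, "gripper": 0}, {"dx": 0.025, "dy": 0.016, "dz": 0.017, "rx": 0.06, "ry": 0, "rz": -0.08, "gripper": 0}, {"dx": 0.025, "dy": 0.028, "dz": 0.017, "rx": 0.06, "ry": 0, "rz": -0.08, "gripper": 0}, {"dx": 0.026, "dy": 0.04, "dz": 0.018, "rx": 0.06, "ry": 0, "rz": -0.08, "gripper": 0}, {"dx": 0.026, "dy": 0.052, "dz": 0.018, "rx": 0.06, "ry": 0, "rz": -0.08, "gripper": 0}]'

```text
time_s: 10.35
tool_pos: [0.5607, 0.1742, 0.0146]
eef_rot: [0.95, 0.1, 0.294, -0.032]
force: [-0.3, 4.3, 0.3]
gripper_width: 0.0001
gripper_force: 1.9
```

```bash
sed -i 's/range(400,540,5)/range(400,500,4)/' chk.py; python3 chk.py; python3 - <<'E'
from h import *
rel([.56,.17,.0148],goalR(.6,.21,-1))
s=dict(np.load('wl.npz'));g=s['pixels'].max(2);print(g[200:345:6,400]);print(g[200:345:6,470])
E
```

```text
heel 2390 [array([563. , 154.5]), array([23.6, 21.6]), np.float64(13.3)]
edge [0.5786 0.141  0.006 ] [0.5878 0.1    0.006 ] heading 0.226
pan slopes deg [ 2.83 -0.68] z 0.057567355633639065
scale [array([642.9,  -6.5]), array([197.5, 203. ]), np.float64(0.4)]
t 10.45 pos [0.5608 0.1738 0.0146] F [-0.5  1.9  0.3] j [ 0.16 -0.07  2.23  0.08  0.38  1.46] w -0.0
d [-0.005  0.014 -0.004] r [-0.002  0.    -0.001]
[144 149 153 154 145 145 148 142 146 140 135 139 148 149 149  59  58 132
 202  61  56  62  22  21  19]
[149 150 147 148 145 142 143 147 150 150 147 145 143 146 140  58  54  57
  54  58  53  58  57  59  59]
```

```bash
python3 st.py .5608 .1738 .22 0 .018 .0146
```

```text
t 10.45 pos [0.5608 0.1738 0.0146] F [-0.5  1.9  0.3] j [ 0.16 -0.07  2.23  0.08  0.38  1.46] w -0.0
d [-0.     0.009  0.   ] r [ 0.009  0.    -0.017]
[-0.     0.009  0.   ] [ 0.01  0.   -0.02]
[0.    0.018 0.   ] [ 0.01  0.   -0.02]
[0.    0.027 0.   ] [ 0.01  0.   -0.02]
[0.    0.036 0.   ] [ 0.01  0.   -0.02]
[0.    0.045 0.   ] [ 0.01  0.   -0.02]
[0.    0.054 0.   ] [ 0.01  0.   -0.02]
[0.    0.063 0.   ] [ 0.01  0.   -0.02]
[0.001 0.072 0.   ] [ 0.01  0.   -0.02]
```

Request:
move_arm --targets '[{"dx": 0, "dy": 0.009, "dz": 0, "rx": 0.01, "ry": 0, "rz": -0.02, "gripper": 0}, {"dx": 0, "dy": 0.018, "dz": 0, "rx": 0.01, "ry": 0, "rz": -0.02, "gripper": 0}, {"dx": 0, "dy": 0.027, "dz": 0, "rx": 0.01, "ry": 0, "rz": -0.02, "gripper": 0}, {"dx": 0, "dy": 0.036, "dz": 0, "rx": 0.01, "ry": 0, "rz": -0.02, "gripper": 0}, {"dx": 0, "dy": 0.045, "dz": 0, "rx": 0.01, "ry": 0, "rz": -0.02, "gripper": 0}, {"dx": 0, "dy": 0.054, "dz": 0, "rx": 0.01, "ry": 0, "rz": -0.02, "gripper": 0}, {"dx": 0, "dy": 0.063, "dz": 0, "rx": 0.01, "ry": 0, "rz": -0.02, "gripper": 0}, {"dx": 0.001, "dy": 0.072, "dz": 0, "rx": 0.01, "ry": 0, "rz": -0.02, "gripper": 0}]'

```text
time_s: 11.25
tool_pos: [0.5645, 0.1567, 0.0146]
eef_rot: [0.95, 0.106, 0.293, -0.033]
force: [0.4, 5.0, -1.1]
gripper_width: -0.0
gripper_force: 2.3
```

```bash
sed -i 's/range(400,500,4)/range(400,470,3)/' chk.py; python3 chk.py; python3 st.py .5648 .1562 .22 0 .017 .0146
```

```text
heel 2339 [array([567. , 137.1]), array([22.9, 21.8]), np.float64(11.6)]
edge [0.5811 0.1235 0.006 ] [0.6235 0.0979 0.006 ] heading 0.233
pan slopes deg [ 2.21 -0.04] z 0.05766853205901942
scale [array([643.3,  -6.2]), array([197.4, 203. ]), np.float64(0.5)]
t 11.35 pos [0.5647 0.1564 0.0146] F [ 0.   2.7 -0.3] j [ 0.11 -0.08  2.23  0.16  0.39  1.33] w 0.0
d [0.    0.009 0.   ] r [-0.002  0.001  0.003]
[0.    0.009 0.   ] [-0.  0.  0.]
[0.    0.018 0.   ] [-0.  0.  0.]
[0.    0.026 0.   ] [-0.  0.  0.]
[0.    0.035 0.   ] [-0.  0.  0.]
[0.    0.043 0.   ] [-0.  0.  0.]
[0.    0.052 0.   ] [-0.  0.  0.]
[0.   0.06 0.  ] [-0.  0.  0.]
[0.    0.069 0.   ] [-0.  0.  0.]
```

```bash
python3 - <<'E'
from h import *
def pl(b):
    B=cloud(b);m=(b['depth']>0)&(B[...,2]>.045)&(B[...,2]<.075)&(B[...,0]>.58)&(B[...,0]<.72)&(abs(B[...,1])<.08)
    p=B[m];X=np.c_[p[:,:2]-[.64,0],np.ones(len(p))];co=np.linalg.lstsq(X,p[:,2],rcond=None)[0];return np.round(np.degrees(co[:2]),2),round(co[2],4),len(p)
print(pl(dict(np.load('d0.npz'))),pl(snap('side')))
for f in ('s0','s4'):
    print(f,pl(dict(np.load(f+'.npz'))))
print(pl(snap('scene')))
E
```

```text
(array([ 4.49, -2.39]), np.float64(0.0576), 5137) (array([ 2.19, -0.03]), np.float64(0.0577), 5390)
s0 (array([ 4.09, -2.31]), np.float64(0.0557), 2548)
s4 (array([ 4.16, -2.09]), np.float64(0.0557), 2540)
(array([ 2.27, -0.07]), np.float64(0.0554), 2468)
```

Request:
move_arm --targets '[{"dx": 0, "dy": 0.009, "dz": 0, "rx": 0, "ry": 0, "rz": 0, "gripper": 0}, {"dx": 0, "dy": 0.018, "dz": 0, "rx": 0, "ry": 0, "rz": 0, "gripper": 0}, {"dx": 0, "dy": 0.026, "dz": 0, "rx": 0, "ry": 0, "rz": 0, "gripper": 0}, {"dx": 0, "dy": 0.035, "dz": 0, "rx": 0, "ry": 0, "rz": 0, "gripper": 0}, {"dx": 0, "dy": 0.043, "dz": 0, "rx": 0, "ry": 0, "rz": 0, "gripper": 0}, {"dx": 0, "dy": 0.052, "dz": 0, "rx": 0, "ry": 0, "rz": 0, "gripper": 0}, {"dx": 0, "dy": 0.06, "dz": 0, "rx": 0, "ry": 0, "rz": 0, "gripper": 0}, {"dx": 0, "dy": 0.07, "dz": 0, "rx": 0, "ry": 0, "rz": 0, "gripper": 0}]'

```text
time_s: 12.25
tool_pos: [0.5681, 0.1404, 0.0145]
eef_rot: [0.95, 0.106, 0.293, -0.034]
force: [-0.9, 8.2, -1.4]
gripper_width: -0.0002
gripper_force: 3.8
```

```bash
sed -i 's/range(400,470,3)/range(398,420,2)/' chk.py; python3 chk.py; python3 st.py .5684 .1398 .22 0 .006 .0146; python3 - <<'E'
from h import *
s=dict(np.load('wl.npz'));P=cloud(s)
m=(s['depth']>0)&(P[...,2]>.02)&(P[...,2]<.05)&(P[...,1]<.11)&(P[...,0]>.5);p=P[m];print('case side y',np.round(np.percentile(p,[.5,50,99.5],axis=0),4))
E
```

```text
heel 2426 [array([585.4, 101.1]), array([36. , 63.2]), np.float64(51.2)]
edge [0.5841 0.108  0.006 ] [0.5851 0.0994 0.006 ] heading 0.118
pan slopes deg [ 2.09 -0.01] z 0.05773849885015183
scale [array([639.7,  11. ]), array([204.3, 238.1]), np.float64(0.4)]
t 12.35 pos [0.5683 0.1399 0.0146] F [-0.9  5.3 -0.8] j [ 0.07 -0.08  2.24  0.22  0.4   1.25] w -0.0
d [0.    0.004 0.   ] r [-0.004  0.001  0.002]
[0.    0.004 0.   ] [-0.  0.  0.]
[0.    0.007 0.   ] [-0.  0.  0.]
[0.   0.01 0.  ] [-0.  0.  0.]
[0.    0.013 0.   ] [-0.  0.  0.]
[0.    0.016 0.   ] [-0.  0.  0.]
[0.    0.019 0.   ] [-0.  0.  0.]
[0.    0.022 0.   ] [-0.  0.  0.]
[0.    0.025 0.   ] [-0.  0.  0.]
case side y [[0.5448 0.0399 0.0292]
 [0.5969 0.09   0.0487]
 [0.7138 0.0965 0.05  ]]
```

```bash
python3 - <<'E'
from h import *
G=goalR(.6,.22,-1)
rows([([.564,.16,.0146],G),([.560,.18,.0146],G),([.53,.21,.05],G),([.48,.22,.10],G)])
E
```

```text
[ 0.001 -0.082  0.   ] [-0.  0.  0.]
[ 0.002 -0.164  0.002] [-0.  0.  0.]
[ 0.007 -0.307 -0.166] [-0.  0.  0.]
[-0.034 -0.39  -0.436] [-0.  0.  0.]
```

Request:
move_arm --targets '[{"dx": 0, "dy": -0.03, "dz": 0, "rx": 0, "ry": 0, "rz": 0, "gripper": 0}, {"dx": 0.001, "dy": -0.08, "dz": 0, "rx": 0, "ry": 0, "rz": 0, "gripper": 0}, {"dx": 0.002, "dy": -0.16, "dz": 0, "rx": 0, "ry": 0, "rz": 0, "gripper": 0}, {"dx": 0.005, "dy": -0.23, "dz": -0.08, "rx": 0, "ry": 0, "rz": 0, "gripper": 0}, {"dx": 0.007, "dy": -0.3, "dz": -0.17, "rx": 0, "ry": 0, "rz": 0, "gripper": 0}, {"dx": -0.01, "dy": -0.35, "dz": -0.3, "rx": 0, "ry": 0, "rz": 0, "gripper": 0}, {"dx": -0.034, "dy": -0.39, "dz": -0.43, "rx": 0, "ry": 0, "rz": 0, "gripper": 0}, {"dx": -0.034, "dy": -0.39, "dz": -0.43, "rx": 0, "ry": 0, "rz": 0, "gripper": 0}]'

```text
time_s: 13.15
tool_pos: [0.4819, 0.221, 0.1035]
eef_rot: [0.948, 0.106, 0.298, -0.034]
force: [1.2, -0.8, 0.3]
gripper_width: 0.0
gripper_force: 0.0
```

```bash
python3 - <<'E'
from h import *
def pl(b):
    B=cloud(b);m=(b['depth']>0)&(B[...,2]>.045)&(B[...,2]<.075)&(B[...,0]>.58)&(B[...,0]<.72)&(abs(B[...,1])<.08)
    p=B[m];X=np.c_[p[:,:2]-[.64,0],np.ones(len(p))];co=np.linalg.lstsq(X,p[:,2],rcond=None)[0];return np.round(np.degrees(co[:2]),2)
b=snap('side');print('slopes',pl(b))
s=snap('wrist');P=cloud(s);o=robot.observe();print(o['time_s'],o['tool_pos'],o['force'])
h=(s['depth']>0)&(P[...,2]>.014)&(P[...,2]<.027)&(P[...,1]>.09)&(P[...,1]<.16)&(P[...,0]>.5)&(P[...,0]<.62)
k,l,st,_=cv2.connectedComponentsWithStats(h.astype(np.uint8));p=P[l==1+st[1:,4].argmax()]
print('heel',len(p),cv2.minAreaRect((p[:,:2]*1000).astype(np.float32)))
a=snap('scene');A=cloud(a)
for n,s,P in(('wrist',s,P),('scene',a,A),('side',b,cloud(b))):
    m=(s['depth']>0)&(P[...,2]>.03)&(P[...,2]<.068)&(P[...,0]>.5)&(P[...,0]<.78)&(P[...,1]<.115)&(P[...,1]>-.125)
    k,l,st,_=cv2.connectedComponentsWithStats(m.astype(np.uint8))
    if k>1:p=P[l==1+st[1:,4].argmax()];print(n,len(p),cv2.minAreaRect((p[:,:2]*1000).astype(np.float32)),np.round(np.percentile(p,[1,99],axis=0),4).tolist())
E
```

```text
slopes [2.14 0.02]
13.25 [0.48162201 0.21986781 0.09980908] [-0.2801516  -0.16968221 -0.04469004]
heel 2151 ((557.9067993164062, 116.38687896728516), (48.06835174560547, 18.892471313476562), 7.578258037567139)
wrist 26072 ((640.0226440429688, 73.86931610107422), (201.91331481933594, 56.3741569519043), 4.148749351501465) [[0.5421, 0.0513, 0.0311], [0.7336, 0.0964, 0.0588]]
scene 5086 ((638.927734375, -0.8852386474609375), (199.00381469726562, 205.04505920410156), 0.30005913972854614) [[0.5405, -0.0945, 0.0314], [0.7337, 0.0978, 0.06]]
side 9725 ((642.9863891601562, -6.899406433105469), (197.6116485595703, 202.96170043945312), 0.24162405729293823) [[0.5548, -0.1058, 0.0324], [0.7374, 0.0853, 0.0615]]
```

```bash
python3 -c "
from rig import robot
print(robot.finish_job())"
```

```text
the job is handed in; nothing more can be done
None
```

The job is handed in. By my measurements the short foot stands on the shim's flat part, about 4 mm from the shim's centre. The scale's tilt changed by about 3.4 of the 3.6 degrees and held steady over the last 17 mm of the push. The arm had drawn back at 13 s, and it met the tin, the block and the screwdriver at no point.

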